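Caliper the parcel-tape roll

ROBOT

A 6-joint arm with a two-finger parallel gripper is mounted at the origin on a cart in front of the work surface, level with it; the furniture and walls round the work are solid. World frame = base frame: x ahead of the robot, y to its left, z up, the work surface at z = 0. Lengths are in m, angles in degrees, forces in N, time in s.
With the tool pointing down it reaches from about 0.25 to 0.725 m from the base axis. Payload 9.7 kg.
Tool frame: the origin (TCP) lies between the finger pads; the fingertips stand bot.tcp_to_tips ahead of it and the grasp point (between the pads) lies 2 mm behind it (bot.tcp_to_tips is the distance from the TCP to the fingertips, in m); z points along the fingers, y is the line along which they close (so a half turn about z gives the same grasp; the last joint's range is limited). The gripper opens to 85 mm and grips with 20 to 120 N. Pads are 22 mm wide; open, the fingers measure 114 mm over their backs; the gripper's body (76 mm by 85 mm) begins 54 mm behind the grasp point. The pads swing forward as they close: fully open they stand 13 mm farther back than shut.
Start: joints at [72.823, 4.979, 10.078, 95.1, 0, 90], TCP at [0.162, 0.525, 0.248] pointing down, gripper open.
Joint ranges: [-179.16, 179.16], [-48.56, 103.87], [-65.8, 70.77], [-126.05, 130.52], [-82.76, 87.17], [-180, 180]. Speed limits (degrees/s): [127.2, 127.2, 147.25, 180, 180, 180].

INTERFACE

Orientations are given as [roll, pitch, yaw] about the fixed x, y, z axes, in that order (R = Rz(yaw) Ry(pitch) Rx(roll)).
In Python, from workcell import sensors, camera, camera_params, bot gives the robot as it stands.
- The arm moves only by the tool apply_moves, never from a script. Its argument "motion" is a list of rows, each an object with "jaw": the opening, from -1 (shut) to 1 (fully open); "xyz": the shift along the tool's x, y, z in mm, a list of three; "twist": the turn about the tool's z in rad. A call has 1 to 5 rows; each row is the pose to reach, as a shift and turn from the pose commanded when the call began, along the tool's axes at that moment; what a row does not reach only later rows make up. A row lasts 1/8 s, in which the tool goes at most 62.5 mm and 10.7 degrees, less where a joint would pass 70% of its speed; a pose out of reach is approached as far as the arm can. A call with a gripper value outside its range is refused whole. The fingers move at their own pace and stop on an object; "grip_force" is the grip in N (left out, the last holds). Time passes only in rows, so rows that repeat a pose let the fingers close. It gives the time, the measured TCP pose, the force, the opening and the grip force at its end, in the units of the state.
- sensors.get_obs(): the state, without advancing time (a new reading comes with each control period).
- camera(name): name is "side" or "top"; returns (picture, depth): 400x640x3 uint8, red, green, blue; 400x640 float32, m along the optical axis (not along the pixel's ray), 0 where there is no reading.
- camera_params(name): a dict with "mtx" (3x3 intrinsics, pixels), "rvec" (rotation vector, rad) and "tvec" (3), from world to camera coordinates, as OpenCV has them. Camera axes: x right, y down, z forward; pixel columns grow to the right and rows downward; lengths in m; the calibration is good to about 2 mm. A picture is of the moment at which its call begins. camera_params takes no time and is no camera call.
- bot.job_done(): hands the job in; it is judged then, once.
The state is a dict: "time": time; "q": joint angles; "qd": joint speeds; "joint_efforts": joint torques, N m; "ee_pos": TCP position; "tcp_rot": TCP orientation; "wrist_force": force on the tool from outside, world axes, zero at the start; "torque": the same for the moment, N m; "opening": finger opening in m; "grasp_force": force on a finger pad.
Only numpy, scipy, OpenCV 4.12 (cv2) and the standard library are available. Lean on these libraries where they do the work, as an engineer would, in place of code of your own. Each camera call takes 0.05 s, during which the arm holds its last target. There are 200 camera calls.

TASK

Check how much tape is left on the roll with the big desk caliper: slide the tape roll flat along the desk into the space between the caliper's two jaws until it meets the beam (open the sliding jaw first if the gap is too small), then push the sliding jaw shut on it until the sprung jaw has given way by about 10 mm, so that the dial's needle stands midway between its two long marks. Never squeeze it to the end of its travel, leave the roll clamped there, and leave everything else on the desk where it stands.

Things in the scene. Friction and masses are not known exactly. Their poses are not given: they have to be found in the camera images.
- roll: roll of tan parcel tape lying flat, 96 mm across and 48 mm high, 0.12 to 0.25 kg, too wide to be gripped across and the core cannot be used (treat it as a solid disc). Origin: centre of its underside; z is up
- gauge: desk caliper fixed to the desk. Origin: on the desk, at the front face of its beam. Local x points from the mouth into the beam, y along the beam to the sprung jaw. Beam: x 0 to 0.030, y -0.137 to 0.150, 35 mm high. Both jaws stand out to x = -0.080, 2 to 45 mm above the desk; between them is bare desk, open at the -x side
- dial (a point): centre of the round dial on the grey housing behind the sprung jaw, 54 mm up. The housing spans gauge x -0.075 to 0.030, y 0.104 to 0.166. The needle turns 0.1 rad per mm that the sprung jaw gives way; the two long marks stand at 5 and 15 mm
- sliding_jaw (a joint): sliding jaw, m: its distance from the sprung jaw's rest position (0 = jaws touch, 0.140 = fully open), so that the gap is this value plus joint sprung_jaw. It stays where it is left; about 10 N of friction. Its inner face is at gauge y = 0.070 - value; the jaw plate is 12 mm thick
- sprung_jaw (a joint): sprung jaw, m: how far it has given way towards its housing; 0 = at rest with its face at gauge y = 0.070, 0.024 = end of travel. It resists with 1.5 N plus 0.3 N per mm and springs back. 0.010 = needle midway between the two long marks
- tab (a point): middle of the black upright thumb tab on the sliding jaw's saddle over the beam, 85 mm above the desk; the tab is 12 mm thick along the beam, 30 mm wide across it, and stands free from 51 to 102 mm above the desk. It may be pushed either way; it lies 23 mm outside the jaw's inner face
- jaw_face (a point): point on the sliding jaw's inner face, 45 mm out from the beam, 25 mm above the desk
- sprung_face (a point): point on the sprung jaw's inner face, 45 mm out from the beam, 25 mm above the desk
- candle: candle in a glass jar, 76 mm across, 90 mm high, bystander on one side of the way from the roll to the caliper. Origin: centre of its underside
- stamp: rubber stamp with dark turned handle on a 27x48 mm wooden foot, 70 mm high, bystander on the other side of the way. Origin: centre of its underside
- calculator: desk calculator, 145x100 mm (long along its x), 26 mm high, bystander. Origin: centre of its underside

How it is judged (in metres and radians):
On the way, in this order (a step that is already met when the one before it is completed fails the run):
1. the roll lies flat between the jaws, its centre within 72 mm of the beam's front face, the sprung jaw not yet held in (x of roll in the frame of gauge between -0.072 and -0.035 m and angle between roll's own z axis and vertical below 0.12 rad and height (world z) of roll below 0.01 m and y of roll in the frame of gauge between -0.05 and 0.05 m and value of joint sprung_jaw below 0.003 m), for 0.2 s.
2. the sliding jaw is shut on the roll and the sprung jaw has given way by 5 to 15 mm (x of roll in the frame of gauge between -0.072 and -0.035 m and angle between roll's own z axis and vertical below 0.12 rad and height (world z) of roll below 0.01 m and value of joint sprung_jaw between 0.005 and 0.015 m and value of joint sliding_jaw between 0.07 and 0.098 m), for 0.2 s.
At the end, for the whole second after the job is handed in: The roll lies flat on the desk at rest between the jaws, its centre 35 to 72 mm from the beam's front face, the sliding jaw shut on it (70 to 98 mm) and at rest, the sprung jaw still held 5 to 15 mm in (needle between the two long marks) (all of step 2 and linear speed of roll below 0.01 m/s and velocity of joint sliding_jaw between -0.004 and 0.004 m/s); the robot touches nothing.
It fails at once if the sprung jaw is squeezed to the end of its travel (over 21 mm) (value of joint sprung_jaw above 0.021 m).
It fails at once if the roll is lifted or tipped (height (world z) of roll above 0.03 m or angle between roll's own z axis and vertical above 0.5 rad).
It fails at once if a bystander is shifted by more than 25 mm (distance of any of candle, stamp, calculator from where it was at the start of the episode above 0.025 m).
It also fails if it takes over 67 s, if anything falls off the work surface, if the arm or the gripper's body presses on something with over 40 N, if the wrist force passes 120 N, or if a joint passes its speed limit or range.

## Working session

There is one attempt and no reset: what is moved stays moved. The work goes in short steps, Python scripts to look and compute and a tool call to move; the robot and the scene stay as the last step left them, time stands still between calls to the robot, and variables do not carry over. Pictures are saved under pics/ and viewed, at most 10 in all, crops included, and the job is handed in when it is done.

Besides the shell and the picture viewer there is one more tool, called after ">>>" by a JSON object that holds its "op" and its "data". apply_moves: Moves the arm, as the interface text tells. Its arguments: {"type":"object","properties":{"motion":{"type":"array","items":{"type":"object","properties":{"jaw":{"type":"number"},"xyz":{"type":"array","items":{"type":"number"}},"twist":{"type":"number"}}}},"grip_force":{"type":"number"}},"required":["motion"]}

```bash
mkdir -p pics
cat > h.py <<'E'
import numpy as np, cv2
from workcell import sensors, camera, camera_params, bot
def P(n):
    p=camera_params(n); R,_=cv2.Rodrigues(np.array(p["rvec"],float)); return np.array(p["mtx"]),R,np.array(p["tvec"],float).ravel()
def ray(n,u,v,z):
    K,R,t=P(n); d=R.T@np.linalg.solve(K,[u,v,1.]); c=-R.T@t; return c+d*(z-c[2])/d[2]
def cloud(n,dep):
    K,R,t=P(n); v,u=np.mgrid[:dep.shape[0],:dep.shape[1]]
    pc=np.stack([(u-K[0,2])/K[0,0]*dep,(v-K[1,2])/K[1,1]*dep,dep],-1); return (pc-t)@R
def proj(n,p):
    K,R,t=P(n); q=K@(R@np.array(p)+t); return q[:2]/q[2]
E
python3 - <<'E'
from h import *
for n in("top","side"):
    im,d=camera(n); cv2.imwrite(f"pics/{n}0.png",im[:,:,::-1]); np.savez(f"{n}0.npz",im=im,d=d)
    K,R,t=P(n); print(n,-R.T@t,R[2],(d>0).mean())
o=sensors.get_obs(); print(o["time"],o["ee_pos"],o["tcp_rot"],bot.tcp_to_tips)
E
```

```text
top [0.51635511 0.25892318 1.16656805] [ 0.01827801 -0.00244487 -0.99982995] 0.995546875
side [ 0.16655401 -0.40859505  0.58497993] [ 0.43304738  0.70959968 -0.55582215] 0.99575390625
0.1 [0.16238087 0.52528672 0.24765044] [-1.79930786e+02  1.21609459e-03  1.62821330e+02] 0.017
```

View pics/top0.png

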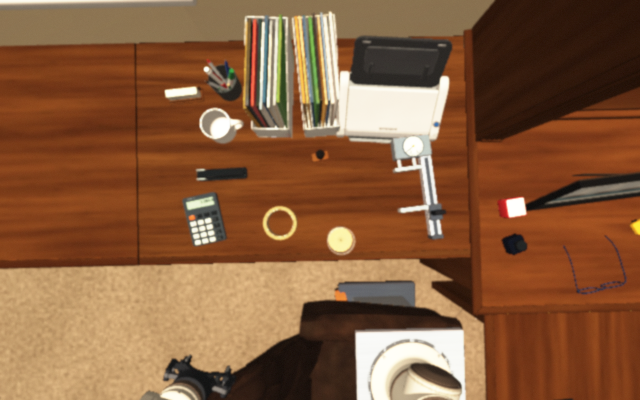

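View pics/side0.png

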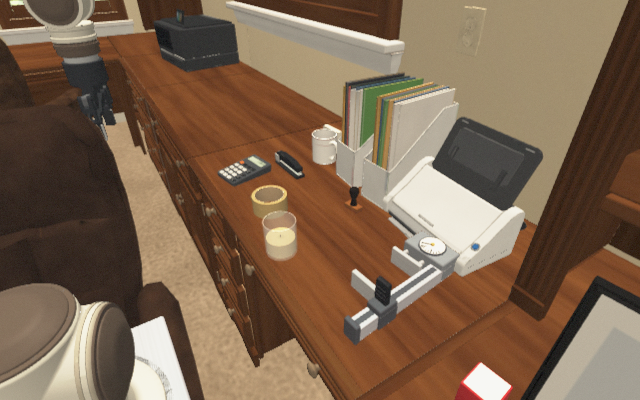

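The top view shows the roll at (280,223), candle (341,240) and stamp (320,155). The caliper is at the right: dial (413,146), sprung jaw about (405,168), sliding jaw about (415,209), tab (436,211). The mouth opens to the left (+y).

Run:
```python
from h import *
f=np.load("top0.npz"); im=f["im"]; C=cloud("top",f["d"])
def reg(u0,u1,v0,v1,z0,z1,name):
    s=C[v0:v1,u0:u1]; m=(s[...,2]>z0)&(s[...,2]<z1); q=s[m][:,:2].astype(np.float32)
    if len(q)<4: print(name,"none");return
    c,r=cv2.minEnclosingCircle(q); print(name,len(q),"circ",np.round(c,4),round(r,4),"rect",cv2.minAreaRect(q),"z",np.median(s[m][:,2]))
    return q
reg(255,305,200,245,.03,.06,"roll")
reg(320,362,220,262,.02,.12,"candle")
reg(308,332,145,165,.006,.1,"stamp")
reg(308,332,145,165,.05,.1,"stamphandle")
reg(175,235,185,250,.015,.04,"calc")
reg(425,450,200,222,.08,.12,"tab")
reg(390,450,204,216,.036,.05,"slidejaw")
reg(388,422,163,176,.036,.05,"sprungjaw")
reg(390,432,136,160,.05,.06,"housing")
b=reg(415,445,160,240,.025,.040,"beam")
for n,p in dict(rollc=(280,223),tab=(436,211)).items(): print(n,ray("top",*p,.05), C[p[1],p[0]])
x=C[120:245:3,380:455:3,2]*1000
np.set_printoptions(linewidth=200); print(np.round(x).astype(int))
big=cv2.resize(im[130:250,380:460],None,fx=5,fy=5,interpolation=cv2.INTER_CUBIC); cv2.imwrite("pics/g.png",big[:,:,::-1])
```

```text
roll 345 circ [0.4801 0.3744] 0.0483 rect ((0.48157504200935364, 0.37419748306274414), (0.09176336228847504, 0.09211704134941101), 89.04097747802734) z 0.046978780048783204
candle 620 circ [0.4295 0.2023] 0.038 rect ((0.429732084274292, 0.2025974541902542), (0.07502695918083191, 0.0736640989780426), 62.082122802734375) z 0.045287892111735714
stamp 148 circ [0.6742 0.2551] 0.0245 rect ((0.6735272407531738, 0.25458380579948425), (0.02412458136677742, 0.047644466161727905), 9.830184936523438) z 0.016989233823639656
stamphandle 70 circ [0.6742 0.2546] 0.0133 rect ((0.6730332970619202, 0.25459176301956177), (0.02341429702937603, 0.024075480177998543), 34.330928802490234) z 0.06548033549199951
calc 1511 circ [0.4967 0.5984] 0.0835 rect ((0.4965311586856842, 0.5976340770721436), (0.14442647993564606, 0.10082737356424332), 11.225942611694336) z 0.021242973810186742
tab 62 circ [ 0.5024 -0.069 ] 0.0157 rect ((0.5022999048233032, -0.06903550028800964), (0.030024610459804535, 0.01381476130336523), 88.71392059326172) z 0.09942504128872444
slidejaw 166 circ [ 0.514  -0.0292] 0.0577 rect ((0.50883
[... 276 characters left out ...]
75238037) z 0.04476674905244061
housing 476 circ [ 0.6884 -0.0082] 0.0567 rect ((0.6905311346054077, -0.009159862995147705), (0.058764684945344925, 0.10294085741043091), 5.770075798034668) z 0.05337429144110502
beam 685 circ [ 0.5389 -0.0494] 0.1143 rect ((0.5395157337188721, -0.05555632710456848), (0.22846314311027527, 0.04896240681409836), 6.049448013305664) z 0.034646922828430946
rollc [0.47910984 0.371037   0.05      ] [ 0.47738506  0.37622885 -0.00170677]
tab [ 0.50339579 -0.07415351  0.05      ] [ 0.50401094 -0.05834328  0.10300041]
[[73 70 71 ... -3 -4  0]
 [63 65 61 ... -1  0  1]
 [60 62 60 ...  1 -3 -1]
 ...
 [ 2  0 -1 ... -1 -4 -5]
 [-2  2 -2 ... -5  0  0]
 [ 0  1  1 ... -1  0  2]]
```

View pics/g.png

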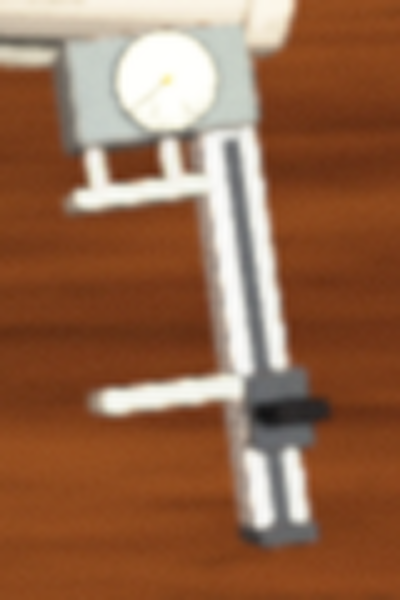

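Zoomed view: the jaws are roughly parallel, the tab is at crop (290,410), and the gauge is tilted about 6°, with a gap of about 105 mm. I'll check what stands along the travel path, then move.

```bash
cat >> h.py <<'E'
th=np.radians(6.1); gx=np.array([np.sin(th),-np.cos(th)]); gy=np.array([np.cos(th),np.sin(th)])
O=np.array([.6905,-.0092])+.0225*gx-.135*gy
def G(p): r=np.array(p)[:2]-O; return np.round([r@gx,r@gy],4)
def W(a,b): return O+a*gx+b*gy
def tool(dw,yaw=None):
    from scipy.spatial.transform import Rotation as Rn
    o=sensors.get_obs(); return Rn.from_euler("xyz",o["tcp_rot"],degrees=True).inv().apply(dw)*1000
E
python3 - <<'E'
from h import *
C=cloud("top",np.load("top0.npz")["d"])
for x in np.arange(.1,.6,.05):
    print(round(x,2),[int(1000*np.max(C[..., 2][(abs(C[...,0]-x)<.03)&(abs(C[...,1]-y)<.03)],initial=-9)) for y in np.arange(-.1,.6,.1)])
for n,p in dict(roll=(.4805,.3743),candle=(.4297,.2025),stamp=(.6737,.2547),tab=(.5023,-.069),tcp=(.1624,.5253)).items(): print(n,G(p))
o=sensors.get_obs(); t=np.array([*W(.015,-.0585),.2477]); print(O,t,tool(t-np.array(o["ee_pos"])),o["opening"])
E
```

```text
0.1 [205, 241, 16, -50, 22, 319, 327]
0.15 [5, 12, 5, -44, -14, 317, 455]
0.2 [-674, -659, -86, -57, -53, -743, 515]
0.25 [-747, -748, -749, -748, -745, -748, -748]
0.3 [-9000, -9000, -9000, -9000, -9000, -9000, -9000]
0.35 [4, 3, 6, 4, 4, 5, 4]
0.4 [48, 4, 6, 92, 7, 7, 6]
0.45 [50, 6, 6, 92, 50, 51, 7]
0.5 [104, 50, 6, 5, 50, 51, 6]
0.55 [55, 6, 6, 5, 4, 50, 8]
roll [-0.4261 -0.0331]
candle [-0.2607 -0.1018]
stamp [-0.2867  0.1463]
tab [ 0.017  -0.0585]
tcp [-0.6101 -0.3333]
[ 0.55865532 -0.04591825] [ 0.50208051 -0.06704977  0.2477    ] [-499.49309295 -465.5800125     0.52346859] 0.08542444214716965
```

>>> {"op": "apply_moves", "data": {"motion": [{"xyz": [-45, -42, 0], "twist": 0.18, "jaw": 0.0}, {"xyz": [-90, -84, 0], "twist": 0.36, "jaw": 0.0}, {"xyz": [-135, -126, 0], "twist": 0.54, "jaw": 0.0}, {"xyz": [-180, -168, 0], "twist": 0.72, "jaw": 0.0}, {"xyz": [-225, -210, 0], "twist": 0.9, "jaw": 0.0}]}}

```text
time: 0.72
ee_pos: [0.3158, 0.2566, 0.2481]
tcp_rot: [180.0, 0.0, 110.9]
wrist_force: [1.6, 1.1, 0.8]
opening: 0.0429
grasp_force: 0.0
```

>>> {"op": "apply_moves", "data": {"motion": [{"xyz": [-55, 8, 0], "twist": 0.09}, {"xyz": [-110, 17, 0], "twist": 0.18}, {"xyz": [-170, 26, 0], "twist": 0.264}, {"xyz": [-230, 35, 0], "twist": 0.264}, {"xyz": [-290, 44, 0], "twist": 0.264}]}}

```text
validation failed for argument at $.mo...
```

Run:
```python
from h import *
o=sensors.get_obs(); t=np.array([*W(.015,-.0585),.082]); print(o["ee_pos"],o["tcp_rot"],tool(t-np.array(o["ee_pos"])),o["opening"],o["time"])
```

```text
[0.31581649 0.25658602 0.24808647] [1.79993269e+02 1.85796736e-03 1.10943793e+02] [-368.82871523   58.25408334  166.10527589] 0.042941766467534066 0.725
```

>>> {"op": "apply_moves", "data": {"motion": [{"xyz": [-55, 8, 0], "twist": 0.09, "jaw": 0}, {"xyz": [-110, 17, 0], "twist": 0.18, "jaw": 0}, {"xyz": [-170, 26, 0], "twist": 0.264, "jaw": 0}, {"xyz": [-230, 35, 0], "twist": 0.264, "jaw": 0}, {"xyz": [-290, 44, 0], "twist": 0.264, "jaw": 0}]}}

```text
time: 1.35
ee_pos: [0.4621, 0.002, 0.2482]
tcp_rot: [180.0, -0.0, 96.1]
wrist_force: [1.2, 1.6, -0.6]
opening: 0.0429
grasp_force: 0.0
```

Run:
```python
from h import *
o=sensors.get_obs(); t=np.array([*W(.015,-.0585),.082]); print(o["ee_pos"],o["tcp_rot"],tool(t-np.array(o["ee_pos"])),o["opening"],o["time"])
```

```text
[0.4620858  0.00203541 0.24816287] [ 1.79990941e+02 -5.55462691e-03  9.61120676e+01] [-72.96695234  32.38535655 166.16091506] 0.042877387506937946 1.35
```

>>> {"op": "apply_moves", "data": {"motion": [{"xyz": [-50, 22, 0], "jaw": 0}, {"xyz": [-74, 32, 30], "jaw": 0}, {"xyz": [-74, 32, 85], "jaw": 0}, {"xyz": [-74, 32, 110], "jaw": 0}, {"xyz": [-74, 32, 110], "jaw": 0}]}}

```text
validation failed for argument at $.mo...
```

Run:
```python
from h import *
for n in ("side",):
    im,d=camera(n); c=im[230:350,310:470]; cv2.imwrite(f"pics/s1.png",cv2.resize(c,None,fx=4,fy=4)[:,:,::-1])
o=sensors.get_obs(); print(G(o["ee_pos"]),o["ee_pos"][2])
```

```text
[-0.0528 -0.0891] 0.2471840937203763
```

View pics/s1.png

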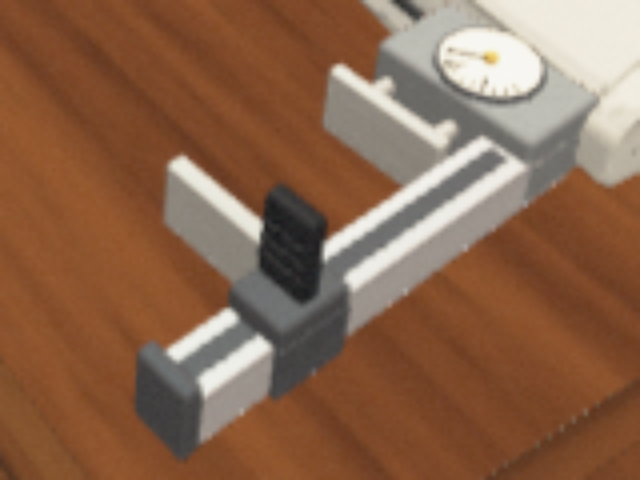

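The side view shows the tab free (crop (292,245)) and the arm not yet over it. The call was refused because rows need all fields, so I'm resending it with every field.

>>> {"op": "apply_moves", "data": {"motion": [{"xyz": [-50, 22, 0], "twist": 0, "jaw": 0}, {"xyz": [-72, 32, 30], "twist": 0, "jaw": 0}, {"xyz": [-72, 32, 85], "twist": 0, "jaw": 0}, {"xyz": [-72, 32, 110], "twist": 0, "jaw": 0}, {"xyz": [-72, 32, 110], "twist": 0, "jaw": 0}]}}

```text
time: 2.02
ee_pos: [0.4997, -0.064, 0.1362]
tcp_rot: [-179.8, -0.1, 96.1]
wrist_force: [-0.1, -0.1, 0.2]
opening: 0.0425
grasp_force: 0.0
```

Run:
```python
from h import *
o=sensors.get_obs(); print(G(o["ee_pos"]),o["ee_pos"][2],o["wrist_force"])
```

```text
[ 0.0117 -0.0605] 0.13620633258062598 [-0.09434434 -0.10341602  0.22732991]
```

>>> {"op": "apply_moves", "data": {"motion": [{"xyz": [0, 0, 30], "twist": 0, "jaw": 0}, {"xyz": [0, 0, 54], "twist": 0, "jaw": 0}, {"xyz": [0, 0, 54], "twist": 0, "jaw": 0}, {"xyz": [0, -8, 54], "twist": 0, "jaw": 0}, {"xyz": [0, -14, 54], "twist": 0, "jaw": 0}]}}

```text
time: 2.65
ee_pos: [0.4873, -0.0657, 0.0859]
tcp_rot: [179.9, 0.0, 96.1]
wrist_force: [0.4, 0.5, 0.2]
opening: 0.0425
grasp_force: 0.0
```

>>> {"op": "apply_moves", "data": {"motion": [{"xyz": [0, -5, 0], "twist": 0, "jaw": 0}, {"xyz": [0, -10, 0], "twist": 0, "jaw": 0}, {"xyz": [0, -15, 0], "twist": 0, "jaw": 0}, {"xyz": [0, -20, 0], "twist": 0, "jaw": 0}, {"xyz": [0, -24, 0], "twist": 0, "jaw": 0}]}}

```text
time: 3.28
ee_pos: [0.465, -0.0681, 0.0857]
tcp_rot: [179.7, 0.0, 96.1]
wrist_force: [11.3, 1.9, -2.7]
opening: 0.0427
grasp_force: 5.2
```

>>> {"op": "apply_moves", "data": {"motion": [{"xyz": [0, 0, 0], "twist": 0, "jaw": 0}, {"xyz": [0, 6, 0], "twist": 0, "jaw": 0}, {"xyz": [0, 14, 0], "twist": 0, "jaw": 0}, {"xyz": [0, 14, -40], "twist": 0, "jaw": 0}, {"xyz": [0, 14, -80], "twist": 0, "jaw": 0}]}}

```text
time: 3.9
ee_pos: [0.4771, -0.0666, 0.1649]
tcp_rot: [-179.9, -0.0, 96.1]
wrist_force: [0.8, -0.8, 0.4]
opening: 0.0423
grasp_force: 0.0
```

Run:
```python
from h import *
o=sensors.get_obs(); e=np.array(o["ee_pos"]); print(G(e),e[2],o["wrist_force"])
# fork start: behind roll
print(tool(np.array([*W(-.520,-.075),.16])-e))
```

```text
[ 0.0119 -0.0833] 0.16493144962697992 [ 0.77019019 -0.79078886  0.39001585]
[531.88447319   8.59737986   5.05989065]
```

>>> {"op": "apply_moves", "data": {"motion": [{"xyz": [55, 6, 0], "twist": 0, "jaw": 0.3}, {"xyz": [110, 12, 0], "twist": 0, "jaw": 0.3}, {"xyz": [165, 18, 0], "twist": 0, "jaw": 0.3}, {"xyz": [220, 24, 0], "twist": 0, "jaw": 0.3}, {"xyz": [275, 30, 0], "twist": 0, "jaw": 0.3}]}}

```text
time: 4.53
ee_pos: [0.4776, 0.212, 0.1643]
tcp_rot: [180.0, 0.0, 96.1]
wrist_force: [0.6, 0.1, -0.7]
opening: 0.056
grasp_force: 0.0
```

>>> {"op": "apply_moves", "data": {"motion": [{"xyz": [55, 5, 0], "twist": 0, "jaw": 0.3}, {"xyz": [110, 10, 0], "twist": 0, "jaw": 0.3}, {"xyz": [165, 15, 0], "twist": 0, "jaw": 0.3}, {"xyz": [215, 20, 0], "twist": 0, "jaw": 0.3}, {"xyz": [232, 20, 0], "twist": 0, "jaw": 0.3}]}}

```text
time: 5.15
ee_pos: [0.4722, 0.4453, 0.1631]
tcp_rot: [-179.9, 0.0, 96.3]
wrist_force: [0.5, 0.0, 0.8]
opening: 0.0555
grasp_force: 0.0
```

Run:
```python
from h import *
im,d=camera("top"); C=cloud("top",d)
def reg(n,x0,x1,y0,y1,z0,z1):
    m=(C[...,0]>x0)&(C[...,0]<x1)&(C[...,1]>y0)&(C[...,1]<y1)&(C[...,2]>z0)&(C[...,2]<z1); q=C[m][:,:2].astype(np.float32)
    c=cv2.minAreaRect(q); print(n,len(q),c,G(c[0]))
reg("tab",.42,.55,-.1,-.04,.07,.12)
reg("roll",.42,.55,.31,.425,.03,.056)
o=sensors.get_obs(); e=np.array(o["ee_pos"]); print(G(e),e[2],o["tcp_rot"],o["opening"],o["time"])
```

```text
tab 67 ((0.4809037446975708, -0.0712861493229866), (0.013448942452669144, 0.03064311295747757), 11.282676696777344) [ 0.017 -0.08 ]
roll 345 ((0.48188644647598267, 0.3741658329963684), (0.09182260185480118, 0.09207011759281158), 0.3429374694824219) [-0.4259 -0.0317]
[-0.4981 -0.034 ] 0.16307104354316176 [-1.79932895e+02  1.97196272e-02  9.62696258e+01] 0.05557958085545839 5.2
```

>>> {"op": "apply_moves", "data": {"motion": [{"xyz": [0, 1, 50], "twist": 0, "jaw": 0.3}, {"xyz": [0, 1, 100], "twist": 0, "jaw": 0.3}, {"xyz": [0, 1, 130], "twist": 0, "jaw": 0.3}, {"xyz": [0, 1, 137], "twist": 0, "jaw": 0.3}, {"xyz": [0, 1, 137], "twist": 0, "jaw": 0.3}]}}

```text
time: 5.82
ee_pos: [0.4742, 0.4424, 0.0282]
tcp_rot: [180.0, -0.0, 96.1]
wrist_force: [0.6, -1.1, 0.5]
opening: 0.0554
grasp_force: 0.0
```

>>> {"op": "apply_moves", "data": {"motion": [{"xyz": [-6, 0, 0], "twist": 0, "jaw": 0.3}, {"xyz": [-12, 0, 0], "twist": 0, "jaw": 0.3}, {"xyz": [-18, 0, 0], "twist": 0, "jaw": 0.3}, {"xyz": [-24, 0, 0], "twist": 0, "jaw": 0.3}, {"xyz": [-30, 0, 0], "twist": 0, "jaw": 0.3}]}}

```text
time: 6.45
ee_pos: [0.4771, 0.413, 0.0277]
tcp_rot: [180.0, -0.1, 96.1]
wrist_force: [-0.4, 2.2, 1.8]
opening: 0.0556
grasp_force: 1.3
```

```bash
cat >> h.py <<'E'
def look(a,b):  # gauge-frame roll window
    im,d=camera("top"); C=cloud("top",d); r=C[...,:2]-O; X=r@gx; Y=r@gy
    hsv=cv2.cvtColor(im,cv2.COLOR_RGB2HSV)
    m=(X>a)&(X<b)&(abs(Y)<.1)&(C[...,2]>.03)&(C[...,2]<.056)&(hsv[...,1]>50)
    q=np.stack([X[m],Y[m]],-1).astype(np.float32); c,rad=cv2.minEnclosingCircle(q); print("roll",len(q),np.round(c,4),round(rad,4),"maxX",q[:,0].max(),"Y",q[:,1].min(),q[:,1].max())
    m=(X>-.0)&(X<.04)&(Y<0.05)&(C[...,2]>.07)&(C[...,2]<.115); print("tab",np.round([X[m].mean(),(Y[m].min()+Y[m].max())/2],4), m.sum())
    m=(X>-.07)&(X<-.01)&(Y>0.06)&(Y<.104)&(C[...,2]>.041)&(C[...,2]<.05)
    if m.sum(): print("sprung Y",np.percentile(Y[m],[3,50,97]))
    o=sensors.get_obs(); e=np.array(o["ee_pos"]); print("tcp",G(e),e[2],o["wrist_force"],o["opening"],o["time"])
    return im
E
python3 -c "
from h import *
look(-.5,-.3)"
```

```text
roll 226 [-0.4177 -0.0304] 0.0489 maxX -0.37025163 Y -0.078846715 0.014353532
tab [ 0.0146 -0.0806] 66
sprung Y [0.07123792 0.07555967 0.08041042]
tcp [-0.4644 -0.0323] 0.02764432503874612 [0.58439071 1.63321315 2.15689715] 0.05586406286346542 6.5
```

>>> {"op": "apply_moves", "data": {"motion": [{"xyz": [-12, 3, 0], "twist": 0, "jaw": 0.3}, {"xyz": [-27, 7, 0], "twist": 0, "jaw": 0.3}, {"xyz": [-43, 11, 0], "twist": 0, "jaw": 0.3}, {"xyz": [-59, 16, 0], "twist": 0, "jaw": 0.3}, {"xyz": [-75, 20, 0], "twist": 0, "jaw": 0.3}]}}

```text
time: 7.12
ee_pos: [0.5054, 0.3394, 0.0274]
tcp_rot: [180.0, -0.0, 96.1]
wrist_force: [-1.3, 3.7, 3.2]
opening: 0.0554
grasp_force: 2.2
```

>>> {"op": "apply_moves", "data": {"motion": [{"xyz": [-15, 4, 0], "twist": 0, "jaw": 0.3}, {"xyz": [-30, 8, 0], "twist": 0, "jaw": 0.3}, {"xyz": [-45, 12, 0], "twist": 0, "jaw": 0.3}, {"xyz": [-58, 16, 0], "twist": 0, "jaw": 0.3}, {"xyz": [-70, 19, 0], "twist": 0, "jaw": 0.3}]}}

```text
time: 7.75
ee_pos: [0.5315, 0.2722, 0.0273]
tcp_rot: [-180.0, -0.0, 96.1]
wrist_force: [-1.4, 4.1, 3.6]
opening: 0.0553
grasp_force: 2.4
```

```bash
python3 -c "
from h import *
im=look(-.36,-.2)
cv2.imwrite('pics/t2.png',cv2.resize(im[110:270,230:450],None,fx=3,fy=3)[:,:,::-1])"
```

```text
roll 9 [-0.2266  0.0059] 0.0145 maxX -0.22463752 Y -0.008440123 0.020292724
tab [ 0.0143 -0.0804] 69
sprung Y [0.07133093 0.07626388 0.08054254]
tcp [-0.3179  0.0071] 0.027123997268314073 [ 2.0681911  -0.21715451  0.51799616] 0.05516075343586154 7.8
```

View pics/t2.png

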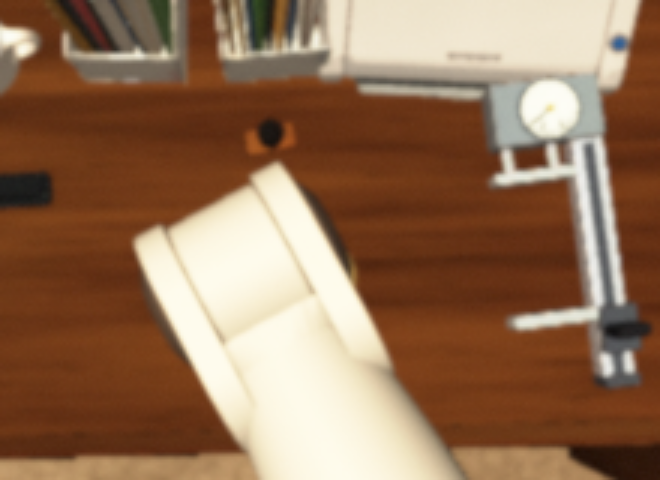

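The arm hides most of the roll. Its front rim shows at crop (353,270), so its centre is about gauge (-0.272, 0.006), in line with the open mouth. I'll push straight in.

>>> {"op": "apply_moves", "data": {"motion": [{"xyz": [-12, 0, 0], "twist": 0, "jaw": 0.3}, {"xyz": [-28, 0, 0], "twist": 0, "jaw": 0.3}, {"xyz": [-44, 0, 0], "twist": 0, "jaw": 0.3}, {"xyz": [-60, 0, 0], "twist": 0, "jaw": 0.3}, {"xyz": [-76, 0, 0], "twist": 0, "jaw": 0.3}]}}

```text
time: 8.43
ee_pos: [0.5393, 0.1961, 0.0271]
tcp_rot: [-180.0, 0.0, 96.1]
wrist_force: [0.2, 1.2, -0.2]
opening: 0.0553
grasp_force: 0.9
```

>>> {"op": "apply_moves", "data": {"motion": [{"xyz": [-14, 0, 0], "twist": 0, "jaw": 0.3}, {"xyz": [-28, 0, 0], "twist": 0, "jaw": 0.3}, {"xyz": [-42, 0, 0], "twist": 0, "jaw": 0.3}, {"xyz": [-54, 0, 0], "twist": 0, "jaw": 0.3}, {"xyz": [-64, 0, 0], "twist": 0, "jaw": 0.3}]}}

```text
time: 9.05
ee_pos: [0.5462, 0.1331, 0.0273]
tcp_rot: [-180.0, -0.0, 96.1]
wrist_force: [-0.7, 1.6, -0.7]
opening: 0.0558
grasp_force: 0.8
```

```bash
python3 -c "
from h import *
im=look(-.2,-.03)
cv2.imwrite('pics/t3.png',cv2.resize(im[110:270,300:480],None,fx=3,fy=3)[:,:,::-1])"
```

```text
Traceback (most recent call last):
  File "h.py", line 23, in look
    q=np.stack([X[m],Y[m]],-1).astype(np.float32); c,rad=cv2.minEnclosingCircle(q); print("roll",len(q),np.round(c,4),round(rad,4),"maxX",q[:,0].max(),"Y",q[:,1].min(),q[:,1].max())
                                                                                                                                          ~~~~~~~~~~^^
ValueError: zero-size array to reduction operation maximum which has no identity
```

>>> {"op": "apply_moves", "data": {"motion": [{"xyz": [-10, 0, 0], "twist": 0, "jaw": 0.3}, {"xyz": [-20, 0, 0], "twist": 0, "jaw": 0.3}, {"xyz": [-30, 0, 0], "twist": 0, "jaw": 0.3}, {"xyz": [-40, 0, 0], "twist": 0, "jaw": 0.3}, {"xyz": [-48, 0, 0], "twist": 0, "jaw": 0.3}]}}

```text
time: 9.72
ee_pos: [0.5513, 0.0854, 0.0273]
tcp_rot: [180.0, 0.0, 96.1]
wrist_force: [0.2, 1.4, -0.5]
opening: 0.0555
grasp_force: 0.8
```

Run:
```python
from h import *
im,d=camera("side"); cv2.imwrite('pics/t3.png',cv2.resize(im[180:350,230:490],None,fx=3,fy=3)[:,:,::-1])
o=sensors.get_obs(); e=np.array(o["ee_pos"]); print("tcp",G(e),e[2],o["wrist_force"],o["opening"],o["time"])
```

```text
tcp [-0.1307  0.0067] 0.02728928027349912 [0.4147648  0.7566769  0.09486289] 0.05518808134267308 9.775
```

View pics/t3.png

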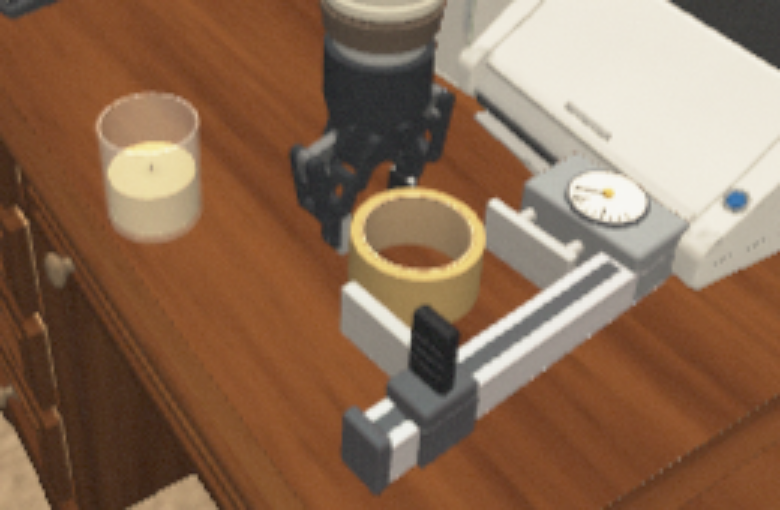

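The roll (crop (417,250)) is centred and entering the mouth, and the candle is undisturbed. I'll continue to the beam.

>>> {"op": "apply_moves", "data": {"motion": [{"xyz": [-6, 0, 0], "twist": 0, "jaw": 0.3}, {"xyz": [-12, 0, 0], "twist": 0, "jaw": 0.3}, {"xyz": [-18, 0, 0], "twist": 0, "jaw": 0.3}, {"xyz": [-24, 0, 0], "twist": 0, "jaw": 0.3}, {"xyz": [-28, 0, 0], "twist": 0, "jaw": 0.3}]}}

```text
time: 10.4
ee_pos: [0.5543, 0.0579, 0.0273]
tcp_rot: [-180.0, -0.0, 96.1]
wrist_force: [0.1, 2.0, -0.2]
opening: 0.0558
grasp_force: 0.8
```

>>> {"op": "apply_moves", "data": {"motion": [{"xyz": [-2, 0, 0], "twist": 0, "jaw": 0.3}, {"xyz": [-4, 0, 0], "twist": 0, "jaw": 0.3}, {"xyz": [-6, 0, 0], "twist": 0, "jaw": 0.3}, {"xyz": [-6, 0, 0], "twist": 0, "jaw": 0.3}, {"xyz": [-6, 0, 0], "twist": 0, "jaw": 0.3}]}}

```text
time: 11.02
ee_pos: [0.5549, 0.0522, 0.0273]
tcp_rot: [-180.0, 0.0, 96.1]
wrist_force: [-0.0, -0.5, -0.9]
opening: 0.0557
grasp_force: 0.1
```

>>> {"op": "apply_moves", "data": {"motion": [{"xyz": [-1, 0, 0], "twist": 0, "jaw": 0.3}, {"xyz": [-2, 0, 0], "twist": 0, "jaw": 0.3}, {"xyz": [-3, 0, 0], "twist": 0, "jaw": 0.3}, {"xyz": [-3, 0, 0], "twist": 0, "jaw": 0.3}, {"xyz": [-3, 0, 0], "twist": 0, "jaw": 0.3}]}}

```text
time: 11.65
ee_pos: [0.5552, 0.0492, 0.0273]
tcp_rot: [180.0, 0.0, 96.1]
wrist_force: [0.6, 0.5, -0.3]
opening: 0.0555
grasp_force: 0.5
```

>>> {"op": "apply_moves", "data": {"motion": [{"xyz": [-1, 0, 0], "twist": 0, "jaw": 0.3}, {"xyz": [-2, 0, 0], "twist": 0, "jaw": 0.3}, {"xyz": [-2, 0, 0], "twist": 0, "jaw": 0.3}, {"xyz": [-2, 0, 0], "twist": 0, "jaw": 0.3}, {"xyz": [-2, 0, 0], "twist": 0, "jaw": 0.3}]}}

```text
time: 12.28
ee_pos: [0.5554, 0.0477, 0.0273]
tcp_rot: [180.0, -0.0, 96.1]
wrist_force: [-0.1, 6.0, 0.8]
opening: 0.0558
grasp_force: 2.1
```

Run:
```python
from h import *
im,d=camera("side"); C=cloud("side",d); r=C[...,:2]-O; X=r@gx; Y=r@gy
hsv=cv2.cvtColor(im,cv2.COLOR_RGB2HSV); 
m=(X>-.14)&(X<.02)&(Y>-.056)&(Y<.069)&(C[...,2]>.044)&(C[...,2]<.053)&(hsv[...,1]>60)
q=np.stack([X[m],Y[m]],-1).astype(np.float32); print(len(q),cv2.minEnclosingCircle(q),q.min(0),q.max(0))
o=sensors.get_obs(); e=np.array(o["ee_pos"]); print("tcp",G(e),e[2],o["wrist_force"])
```

```text
483 ((-0.05127812176942825, 0.009786466136574745), 0.05776884779334068) [-0.10317187 -0.04063588] [0.00487265 0.05486929]
tcp [-0.0935  0.0067] 0.02728643281168302 [-0.92786514  3.97420461  0.16235454]
```

>>> {"op": "apply_moves", "data": {"motion": [{"xyz": [12, 0, 0], "twist": 0, "jaw": 0.35}, {"xyz": [30, 0, 0], "twist": 0, "jaw": 0.35}, {"xyz": [40, 0, -50], "twist": 0, "jaw": 0.3}, {"xyz": [40, 0, -110], "twist": 0, "jaw": 0.0}, {"xyz": [20, -20, -130], "twist": 0, "jaw": 0.0}]}}

```text
time: 12.95
ee_pos: [0.5348, 0.0669, 0.1611]
tcp_rot: [179.7, 0.0, 96.3]
wrist_force: [-0.2, -0.3, -0.8]
opening: 0.0425
grasp_force: 0.0
```

>>> {"op": "apply_moves", "data": {"motion": [{"xyz": [-40, -20, 0], "twist": 0, "jaw": 0}, {"xyz": [-90, -45, 0], "twist": 0, "jaw": 0}, {"xyz": [-126, -67, 0], "twist": 0, "jaw": 0}, {"xyz": [-126, -67, 0], "twist": 0, "jaw": 0}, {"xyz": [-126, -67, 10], "twist": 0, "jaw": 0}]}}

```text
time: 13.58
ee_pos: [0.4809, -0.0668, 0.1476]
tcp_rot: [179.9, 0.0, 96.1]
wrist_force: [0.8, -0.2, -0.0]
opening: 0.0425
grasp_force: 0.0
```

```bash
python3 -c "
from h import *
im,d=camera('side'); cv2.imwrite('pics/t4.png',cv2.resize(im[180:350,230:490],None,fx=3,fy=3)[:,:,::-1])
o=sensors.get_obs(); e=np.array(o['ee_pos']); print('tcp',G(e),e[2],o['wrist_force'])"
```

```text
tcp [ 0.012  -0.0801] 0.1455583701552192 [-1.07423125  1.11949449 -1.51212884]
```

View pics/t4.png

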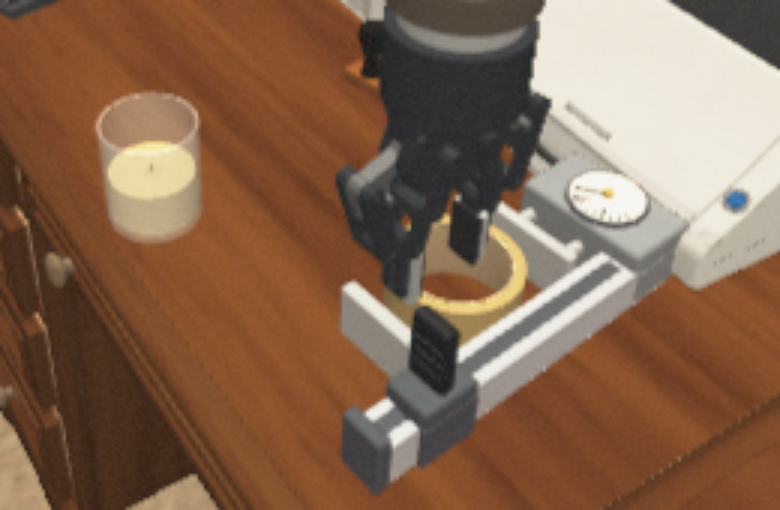

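The roll sits against the beam between the jaws, and the gripper is above the tab (crop (433,350)). Next is to lower the open fingers over the tab and push it toward the sprung jaw.

>>> {"op": "apply_moves", "data": {"motion": [{"xyz": [0, 0, 30], "twist": 0, "jaw": 0}, {"xyz": [0, 0, 60], "twist": 0, "jaw": 0}, {"xyz": [0, 0, 60], "twist": 0, "jaw": 0}, {"xyz": [0, 6, 60], "twist": 0, "jaw": 0}, {"xyz": [0, 12, 60], "twist": 0, "jaw": 0}]}}

```text
time: 14.25
ee_pos: [0.4935, -0.0658, 0.0886]
tcp_rot: [179.9, 0.0, 96.2]
wrist_force: [0.2, 0.6, 0.2]
opening: 0.0431
grasp_force: 0.0
```

>>> {"op": "apply_moves", "data": {"motion": [{"xyz": [0, 4, 0], "twist": 0, "jaw": 0}, {"xyz": [0, 8, 0], "twist": 0, "jaw": 0}, {"xyz": [0, 12, 0], "twist": 0, "jaw": 0}, {"xyz": [0, 15, 0], "twist": 0, "jaw": 0}, {"xyz": [0, 18, 0], "twist": 0, "jaw": 0}]}}

```text
time: 14.88
ee_pos: [0.5091, -0.0642, 0.088]
tcp_rot: [-179.9, 0.0, 96.1]
wrist_force: [-11.6, -1.0, 7.8]
opening: 0.0429
grasp_force: 5.2
```

>>> {"op": "apply_moves", "data": {"motion": [{"xyz": [0, 4, 0], "twist": 0, "jaw": 0}, {"xyz": [0, 8, 0], "twist": 0, "jaw": 0}, {"xyz": [0, 12, 0], "twist": 0, "jaw": 0}, {"xyz": [0, 15, 0], "twist": 0, "jaw": 0}, {"xyz": [0, 18, 0], "twist": 0, "jaw": 0}]}}

```text
time: 15.5
ee_pos: [0.5267, -0.0624, 0.088]
tcp_rot: [-179.8, 0.0, 96.1]
wrist_force: [-11.8, -0.4, 8.8]
opening: 0.0422
grasp_force: 6.0
```

```bash
cat >> h.py <<'E'
def st(f=None):
    im,d=camera("side"); C=cloud("side",d); r=C[...,:2]-O; X=r@gx; Y=r@gy; Z=C[...,2]
    if f: cv2.imwrite(f,cv2.resize(im[180:350,290:490],None,fx=4,fy=3.5)[:,:,::-1])
    m=(X>-.078)&(X<-.005)&(Y>.06)&(Y<.1)&(Z>.042)&(Z<.049); print("sprung",np.percentile(Y[m],[3,50,97]),m.sum())
    m=(X>-.078)&(X<-.005)&(Y>-.09)&(Y<0)&(Z>.042)&(Z<.049)&(cv2.cvtColor(im,cv2.COLOR_RGB2HSV)[...,1]<40); print("slide",np.percentile(Y[m],[3,50,97]),m.sum())
    o=sensors.get_obs(); e=np.array(o['ee_pos']); print('tcp',G(e),e[2],o['wrist_force'],o['time'])
E
python3 -c "
from h import *
st('pics/t5.png')"
```

```text
sprung [0.06989239 0.07434762 0.07973532] 29
slide [-0.03835994 -0.03375091 -0.02770231] 92
tcp [ 0.013  -0.0332] 0.08803118167312979 [-9.80783378 -0.63712053  7.52705192] 15.55
```

View pics/t5.png

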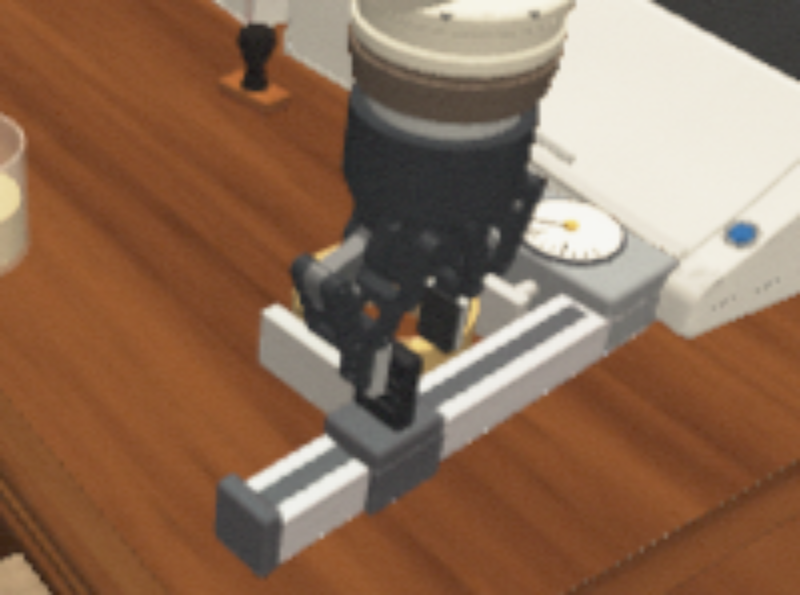

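The needle still points at zero (crop (535,225)) and the sprung jaw is at rest. The sliding jaw is at about 96–98 mm, just meeting the roll, so about 11 mm more is needed.

>>> {"op": "apply_moves", "data": {"motion": [{"xyz": [0, 2, 0], "twist": 0, "jaw": 0}, {"xyz": [0, 4, 0], "twist": 0, "jaw": 0}, {"xyz": [0, 6, 0], "twist": 0, "jaw": 0}, {"xyz": [0, 8, 0], "twist": 0, "jaw": 0}, {"xyz": [0, 8, 0], "twist": 0, "jaw": 0}]}}

```text
time: 16.18
ee_pos: [0.5343, -0.0615, 0.088]
tcp_rot: [-179.8, 0.0, 96.1]
wrist_force: [-14.2, -0.5, 9.7]
opening: 0.0431
grasp_force: 6.9
```

```bash
python3 -c "
from h import *
st('pics/t6.png')"
```

```text
sprung [0.07140843 0.07999747 0.08496052] 24
slide [-0.0307129 -0.0263902 -0.0205721] 100
tcp [ 0.013  -0.0259] 0.08799055105719533 [-13.61077791  -1.15305107  10.42756796] 16.225
```

>>> {"op": "apply_moves", "data": {"motion": [{"xyz": [0, 2, 0], "twist": 0, "jaw": 0}, {"xyz": [0, 3.5, 0], "twist": 0, "jaw": 0}, {"xyz": [0, 4.5, 0], "twist": 0, "jaw": 0}, {"xyz": [0, 4.5, 0], "twist": 0, "jaw": 0}, {"xyz": [0, 4.5, 0], "twist": 0, "jaw": 0}]}}

```text
time: 16.85
ee_pos: [0.5384, -0.0611, 0.088]
tcp_rot: [-179.8, 0.0, 96.1]
wrist_force: [-15.4, 0.0, 10.0]
opening: 0.0425
grasp_force: 7.8
```

>>> {"op": "apply_moves", "data": {"motion": [{"xyz": [0, -6, 0], "twist": 0, "jaw": 0}, {"xyz": [0, -14, 0], "twist": 0, "jaw": 0}, {"xyz": [0, -14, -40], "twist": 0, "jaw": 0}, {"xyz": [0, -14, -90], "twist": 0, "jaw": 0}, {"xyz": [60, -14, -120], "twist": 0, "jaw": 0}]}}

```text
time: 17.48
ee_pos: [0.5212, -0.0083, 0.2079]
tcp_rot: [179.8, 0.0, 95.9]
wrist_force: [1.5, 0.9, -0.0]
opening: 0.0427
grasp_force: 0.0
```

>>> {"op": "apply_moves", "data": {"motion": [{"xyz": [50, -10, 0], "twist": 0, "jaw": 0}, {"xyz": [110, -20, 0], "twist": 0, "jaw": 0}, {"xyz": [170, -30, 0], "twist": 0, "jaw": 0}, {"xyz": [230, -40, 0], "twist": 0, "jaw": 0}, {"xyz": [230, -40, 0], "twist": 0, "jaw": 0}]}}

```text
time: 18.1
ee_pos: [0.4549, 0.2209, 0.2053]
tcp_rot: [180.0, -0.0, 96.4]
wrist_force: [0.9, -0.3, -0.9]
opening: 0.0426
grasp_force: 0.0
```

```bash
python3 -c "
from h import *
im=look(-.12,.0); st()
im,d=camera('side')
g=im[230:290,370:470]; t=im[120:260,380:450]
cv2.imwrite('pics/end.png',cv2.resize(im[190:345,300:480],None,fx=4.4,fy=3.8,interpolation=cv2.INTER_CUBIC)[:,:,::-1])"
```

```text
roll 408 [-0.0533  0.0328] 0.0626 maxX -0.0021780643 Y -0.024774723 0.09058305
tab [ 0.0149 -0.0373] 67
sprung Y [0.06339473 0.08077367 0.09002209]
tcp [-0.2745 -0.0744] 0.20529705890060465 [ 0.70707449 -1.21525129 -0.57174653] 0.04257553431557955 18.15
sprung [0.06199486 0.07488487 0.08849583] 204
slide [-0.02655567 -0.02159495 -0.01599795] 123
tcp [-0.2733 -0.0741] 0.205315463335665 [-0.20830831 -0.32516103  0.81738606] 18.2
```

View pics/end.png

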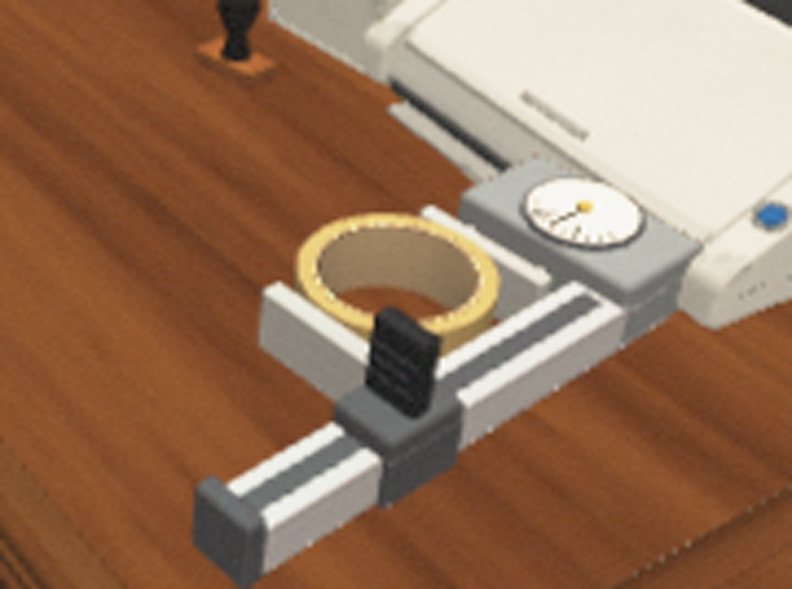

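The roll is clamped flat against the beam. The needle has moved off zero (crop (560,220)), and the measured sprung-jaw travel is about 9–12 mm. The arm is clear and the bystanders in view (stamp and candle) haven't moved.

```bash
python3 -c "
from workcell import bot
print(bot.job_done())"
```

```text
the job is handed in; nothing more can be done
None
```

The roll is clamped flat in the caliper against the beam, with the sprung jaw held in by about 9–12 mm (measured from the camera images). The arm is withdrawn and the job is handed in, but no verdict came back.

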